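# Snap the sealing cover onto the specimen holder and keep it pressed down

## Robot

A 6-joint arm with a two-finger parallel gripper is mounted at the origin on the work surface. World frame = base frame: x ahead of the robot, y to its left, z up, the work surface at z = 0. Lengths are in m, angles in rad, forces in N, time in s.
With the tool pointing down it reaches from about 0.3 to 0.775 m from the base axis. Payload 14.6 kg.
Tool frame: the origin (TCP) lies at the very end of the fingers, on their centre line; the grasp point (between the pads) lies 19 mm behind it; z points along the fingers, y is the line along which they close (so a half turn about z gives the same grasp; the last joint's range is limited). The gripper opens to 94 mm and grips with 3 to 60 N. Pads are 16 mm wide; open, the fingers measure 119 mm over their backs; the gripper's body (75 mm by 177 mm) begins 78 mm behind the grasp point.
Start: joints at [-1.392, 0.3, 1.521, -0, 1.321, -0.067], TCP at [0.134, -0.533, 0.205] pointing down, gripper open.
Joint ranges: [-3.03, 3.03], [-0.79, 2.21], [0.23, 2.52], [-1.04, 4.18], [0, 3.07], [-2.55, 2.55]. Speed limits (rad/s): [2.22, 2.22, 2.57, 3.14, 3.14, 3.14].

## Interface

Orientations are given as [roll, pitch, yaw] about the fixed x, y, z axes, in that order (R = Rz(yaw) Ry(pitch) Rx(roll)).
In Python, from station import ctrl, cams gives the robot as it stands. The module is installed in compiled form; this text tells all that it offers.
- The arm moves only by the tool arm_command, never from a script. Its argument "plan" is a list that holds one entry, the list of rows, each a list of 7 numbers: the shift along the tool's x, y, z in shares of 50 cm (1.0 is 50 cm), then the turn, a rotation vector about the tool's x, y, z in fractions of the full range, 1 being 120 degrees, then the closure, from -1 (fully open) to 1 (shut). A call has 1 to 12 rows; each row is the pose to reach, as a shift and turn from the pose commanded when the call began, along the tool's axes at that moment; what a row does not reach only later rows make up. A row lasts 1/10 s, in which the tool goes at most 50 mm and 8.59 degrees, less where a joint would pass 70% of its speed; a pose out of reach is approached as far as the arm can. Shift and turn numbers lie between -1 and 1, and a call with a number outside is refused. A call with a gripper value outside its range is refused whole. The fingers move at their own pace and stop on an object; "squeeze" is the grip in N (left out, the last holds). Time passes only in rows, so rows that repeat a pose let the fingers close. It gives the time, the measured TCP pose, the force, the opening and the grip force at its end, in the units of the state.
- ctrl.get_obs(): the state, without advancing time (a new reading comes with each control period).
- cams.camera(name): name is "scene" or "side" or "wrist"; returns (picture, depth): 400x640x3 uint8, blue, green, red; 400x640 float32, m along the optical axis (not along the pixel's ray), 0 where there is no reading.
- cams.camera_info(name): a dict with "fx", "fy", "cx", "cy" (pixels), "world_to_cam" (4x4, takes a point from world to camera coordinates). Camera axes: x right, y down, z forward; pixel columns grow to the right and rows downward; lengths in m; the calibration is good to about 2 mm. A picture is of the moment at which its call begins: read the wrist's pose just before it. camera_info takes no time and is no camera call; for the wrist camera it gives the pose at the moment of the call.
- ctrl.hand_in(): hands the job in; it is judged then, once.
The state is a dict: "time_s": time; "qpos": joint angles; "joint_vel": joint speeds; "tau": joint torques, N m; "ee_pos": TCP position; "eef_rot": TCP orientation; "force": force on the tool from outside, world axes, zero at the start; "moment": the same for the moment, N m; "grip_width": finger opening in m; "grip_force": force on a finger pad.
Only numpy, scipy, OpenCV 4.12 (cv2) and the standard library are available. Lean on these libraries where they do the work, as an engineer would, in place of code of your own. Each camera call takes 0.05 s, during which the arm holds its last target. There are 200 camera calls.

## Task

Close the airtight specimen holder: pick up the larger of the two grey covers by its finger rib, set it square over the open holder and press straight down until both spring clips snap over its ends, then keep pressing so that it stays squeezed fully home on the rim against its rubber seal. Finish while still holding the cover pressed down; do not let go. Leave the other things on the bench where they are.

Things in the scene. Friction and masses are not known exactly. Their poses are not given: they have to be found in the camera images.
- holder: Open aluminium specimen holder screwed to the middle of a dark 190 (x) x 130 (y) x 10 mm plate with threaded holes; fixed. Origin: centre of the plate's underside, on the bench; z up. Holder outside 90 (x) x 66 (y) mm, walls 6 mm, cavity 78 x 54 mm and 18 mm deep, rim top 34 mm above the bench. A small specimen lies on the cavity floor.
- holder_seat (a point): Centre of the rim plane, 34 mm above the bench; axes as the holder. The cover's face rests here when fully home. A black rubber seal stands 3 mm above it and springs: 1 N at first touch, 5 N with the cover 1 mm above home, 8 N at home. Unpushed, the seal lifts a snapped cover to 2 mm above home, where the clips hold it.
- clip_a (a joint): Sheet-steel spring clip at the holder's +x end, 24 mm wide (y), top 54 mm above the bench, with a sloping inner face and a nose reaching in to 43 mm from the centre. 0 rad upright (at rest, and again when snapped over the cover); grows as it is bent outwards, 0.10 to 0.15 as the cover passes.
- clip_b (a joint): The same spring clip at the holder's -x end, same values.
- cover: The larger grey plastic cover, the one to fit, 80 to 170 g: plate 92 (x) x 62 (y) x 6 mm, its x ends bevelled below to a lip; under it a plug 74 x 50 x 12 mm, its lowest 9 mm tapered to 66 x 42, that enters the cavity; on top, central, a finger rib 44 (x) x 18 (y) x 26 mm high. It lies plug down on the tile. Origin: centre of the plug's underside; z up. Fits either way round (half turn).
- cover_face (a point): Centre of the underside of the cover's plate, 12 mm above the cover's origin; comes to holder_seat when home. Lowered, the cover meets the clips' slopes about 10 mm above home; the push climbs to roughly 7 to 15 N, the clips snap about 2 mm above home and the force drops at once to a few newtons.
- cover_grip (a point): Point in the finger rib to grip, 40 mm above the cover's origin, 22 mm above the plate's top and 4 mm below the rib's top. The rib is 18 mm wide along the cover's y.
- spare: A smaller cover of the same make, for another holder: plate 62 x 42 mm, rib 30 x 18 x 26 mm. Also on the white tile. Leave it.
- tile: White ceramic tile 150 (x) x 250 (y) x 6 mm, fixed; the two covers lie on it. Origin: centre of its underside.
- brass_ring: Loose brass ring, 28 mm across, 10 mm high, on a corner of the breadboard plate. Leave it.
- bottle: White plastic bottle, 60 mm across, 160 mm tall, standing at the robot's right. Leave it.
- jar: Small amber jar, 54 mm across, 60 mm tall, at the back. Leave it.
- driver: Yellow-handled screwdriver, 160 mm long, lying at the back. Leave it.
- tweezers: Steel tweezers, 130 mm long, lying at the robot's left. Leave them.
- dish: Clear round dish with a lid, 62 mm across, 17 mm high, at the robot's left. Leave it.
Mind the look-alikes: they are no part of the job. Leave any green or red look-alike of the cover alone.

How it is judged:
By the outcome, as a careful person would: the job done as asked, in the order asked, and still so for the second after the job is handed in, while the arm keeps its last pose, push and grip.
It also fails if it takes over 51 s, if anything falls off the work surface, if the arm or the gripper's body presses on something with over 40 N, if the wrist force passes 120 N, or if a joint passes its speed limit or range.

## Working session

There is one attempt and no reset: what is moved stays moved. The work goes in short steps, Python scripts to look and compute and a tool call to move; the robot and the scene stay as the last step left them, time stands still between calls to the robot, and variables do not carry over. Pictures are saved under pics/ and viewed, at most 10 in all, crops included, and the job is handed in when it is done.

Besides the shell and the picture viewer there is one more tool, called after ">>>" as name(argument=value, ...), one argument or row to a line, values as JSON. arm_command: Moves the arm, as the interface text tells. Its arguments: {"type":"object","properties":{"plan":{"type":"array"},"squeeze":{"type":"number"}},"required":["plan"]}

```bash
mkdir -p pics
cat > h.py <<'E'
import numpy as np, cv2
from station import ctrl, cams
def snap(n):
    i=cams.camera_info(n); p,d=cams.camera(n); return p,d,i
def cloud(d,i):
    v,u=np.mgrid[:d.shape[0],:d.shape[1]]
    c=np.stack([(u-i['cx'])/i['fx']*d,(v-i['cy'])/i['fy']*d,d],-1)
    W=np.linalg.inv(np.array(i['world_to_cam'])); return c@W[:3,:3].T+W[:3,3]
def proj(P,i):
    W=np.array(i['world_to_cam']); c=np.atleast_2d(P)@W[:3,:3].T+W[:3,3]
    return np.c_[c[:,0]/c[:,2]*i['fx']+i['cx'],c[:,1]/c[:,2]*i['fy']+i['cy']]
def ray(uv,i,z):
    W=np.linalg.inv(np.array(i['world_to_cam'])); uv=np.atleast_2d(uv).astype(float)
    r=np.c_[(uv[:,0]-i['cx'])/i['fx'],(uv[:,1]-i['cy'])/i['fy'],np.ones(len(uv))]@W[:3,:3].T
    o=W[:3,3]; return o+r*((z-o[2])/r[:,2])[:,None]
E
python3 - <<'E'
from h import *
for n in ('scene','side'):
    p,d,i=snap(n); cv2.imwrite(f'pics/{n}0.png',p); np.save(n+'_d.npy',d)
    print(n,np.linalg.inv(np.array(i['world_to_cam']))[:3].round(3).tolist(), i['fx'])
o=ctrl.get_obs(); print(o)
E
```

```text
scene [[0.504, 0.493, -0.709, 1.436], [0.864, -0.284, 0.416, -0.491], [0.004, -0.822, -0.569, 0.722]] 411.67352170848636
side [[-0.912, -0.225, 0.343, 0.282], [-0.41, 0.493, -0.767, 0.753], [0.003, -0.84, -0.542, 0.595]] 372.17753276249226
{'time_s': 0.1, 'qpos': array([-1.39159837e+00,  3.00441652e-01,  1.52151439e+00,  3.11009127e-05,
        1.32069243e+00, -6.65819192e-02]), 'joint_vel': array([-0.00010065, -0.00053323, -0.00194164, -0.00218084, -0.00155598,
       -0.00116423]), 'tau': array([-1.70593858e-04, -5.32648051e+01, -3.53286481e+01,  7.08786724e-02,
        2.34802708e-02, -4.84084819e-05]), 'ee_pos': array([ 0.13379533, -0.53323878,  0.20493069]), 'eef_rot': array([-3.14054118e+00, -1.00304580e-04,  2.45772106e-01]), 'force': array([ 0.10588453,  0.91804872, -0.0906461 ]), 'moment': array([ 0.00143668, -0.00448886, -0.02903261]), 'grip_force': 0.0, 'grip_width': 0.09441405071998796}
```

View pics/scene0.png

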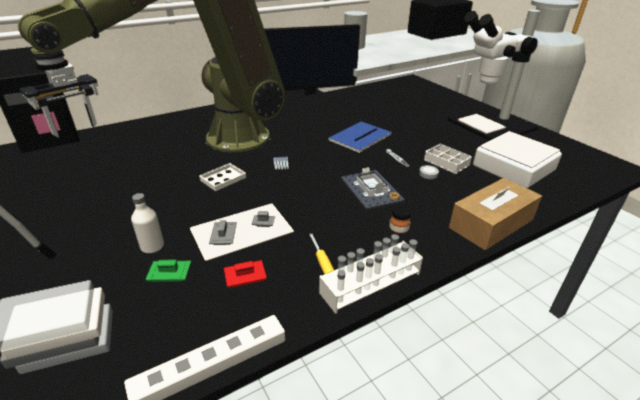

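View pics/side0.png

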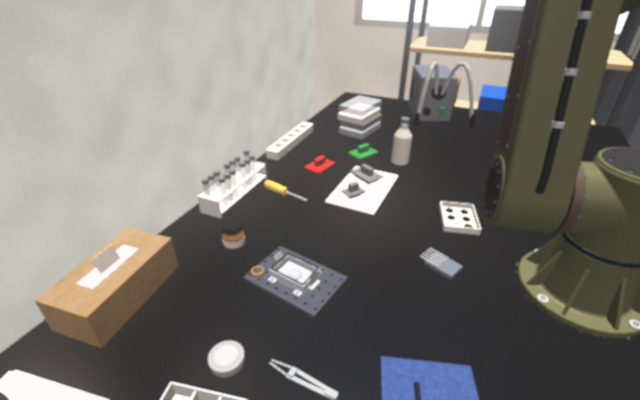

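Scene view: the larger grey cover is at (222,233) and the spare at (263,219), both on the tile. The green look-alike is at (168,270) and the red at (245,272). The holder is at (372,186). In the side view the larger cover is at (367,173), the spare at (352,188) and the holder at (296,272). I choose the larger grey one, and will get rough positions first, then look closely with the wrist camera.

Run:
```python
from h import *
i=cams.camera_info('scene'); d=np.load('scene_d.npy'); C=cloud(d,i)
for n,u,v in (('cover',222,226),('coverplate',222,238),('spare',263,213),('holder',372,184),('ring',367,170),('bottle',148,235)):
    print(n,d[v,u],C[v,u].round(3), ray([u,v],i,0.03).round(3))
p=cv2.imread('pics/scene0.png')
j=cams.camera_info('side');print('side', ray([[367,173],[352,188],[296,272]],j,0.03).round(3))
w=cams.camera_info('wrist');print(np.linalg.inv(np.array(w['world_to_cam']))[:3].round(3).tolist(),w['fx'],w['cx'],w['cy'])
# tile mask
m=((p.min(2)>150)*255).astype(np.uint8)
for c in cv2.findContours(m,0,2)[0]:
    r=cv2.boundingRect(c)
    if r[0]<240<r[0]+r[2] and r[1]<230<r[1]+r[3]: 
        q=cv2.boxPoints(cv2.minAreaRect(c)); a=cv2.approxPolyDP(c,8,True)[:,0]; print(ray(a,i,.006).round(3).tolist())
```

```text
cover 1.0862212 [ 0.575 -0.267  0.048] [[ 0.551 -0.261  0.03 ]]
coverplate 1.0809715 [ 0.595 -0.277  0.026] [[ 0.6   -0.279  0.03 ]]
spare 1.130645 [ 0.579 -0.151  0.051] [[ 0.553 -0.14   0.03 ]]
holder 1.3161924 [0.568 0.232 0.018] [[0.583 0.22  0.03 ]]
ring 1.3299388 [0.529 0.239 0.048] [[0.505 0.258 0.03 ]]
bottle 1.0335225 [ 0.534 -0.445  0.062] [[ 0.491 -0.443  0.03 ]]
side [[ 0.564 -0.266  0.03 ]
 [ 0.576 -0.158  0.03 ]
 [ 0.566  0.228  0.03 ]]
[[0.243, -0.935, -0.257, 0.208], [-0.97, -0.235, -0.063, -0.516], [-0.001, 0.264, -0.964, 0.384]] 303.80795683191116 317.49406678059455 205.09407770736448
[[1.085, 0.81, 0.006], [1.038, 0.798, 0.006], [1.195, 0.264, 0.006], [1.164, 0.278, 0.006], [1.0, 0.741, 0.006], [0.999, -0.431, 0.006], [1.38, 0.225, 0.006]]
[[0.631, -0.09, 0.006], [0.493, -0.086, 0.006], [0.485, -0.333, 0.006], [0.628, -0.337, 0.006]]
```

Units first: shifts go in shares of 50 cm and turns go in shares of 120 degrees. So 490 mm / 500 = 0.98, 475 mm / 500 = 0.95.

>>> arm_command(
  plan=[
    [[0.1,-0.03,0,0,0,0,-1],[0.196,-0.06,0,0,0,0,-1],[0.292,-0.09,0,0,0,0,-1],[0.388,-0.12,0,0,0,0,-1],[0.484,-0.15,0,0,0,0,-1],[0.58,-0.18,0,0,0,0,-1],[0.676,-0.21,0,0,0,0,-1],[0.772,-0.24,0,0,0,0,-1],[0.868,-0.27,0,0,0,0,-1],[0.95,-0.296,0,0,0,0,-1],[0.98,-0.306,0,0,0,0,-1],[0.98,-0.306,0,0,0,0,-1]],
  ],
)

```text
time_s: 1.3
ee_pos: [0.5729, -0.2644, 0.2045]
eef_rot: [-3.141, 0.001, 0.248]
force: [-0.7, -0.5, -1.6]
grip_width: 0.0941
grip_force: 0.0
```

Run:
```python
from h import *
o=ctrl.get_obs(); print(o['time_s'],o['ee_pos'],o['eef_rot'],o['joint_vel'].round(3),o['qpos'].round(3))
p,d,i=snap('wrist'); cv2.imwrite('pics/w1.png',p); np.save('w1d.npy',d); np.save('w1i.npy',i,allow_pickle=True)
```

```text
1.3 [ 0.57288544 -0.26440554  0.20449993] [-3.14067227e+00  9.48675230e-04  2.48438584e-01] [-0.058 -0.034  0.043 -0.008 -0.007 -0.027] [-0.49   0.485  1.269  0.     1.39   0.832]
```

View pics/w1.png

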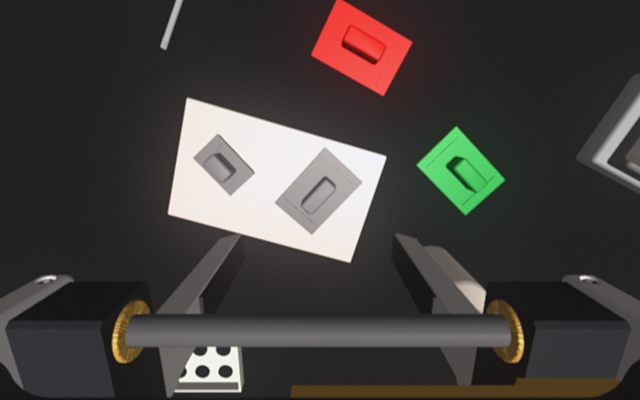

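The wrist view shows the larger grey cover at (319,191) with its rib near (319,195). The spare is at (223,165), green at (460,170) and red at (362,47).

```bash
cat >> h.py <<'E'
def rect(P):
    c,s,a=cv2.minAreaRect((P[:,:2]*1000).astype(np.float32)); 
    if s[0]<s[1]: s=s[::-1]; a-=90
    return np.round(c,1),np.round(s,1),round((a+90)%180-90,1)
E
cat > m.py <<'E'
from h import *
p=cv2.imread('pics/w1.png'); d=np.load('w1d.npy'); i=np.load('w1i.npy',allow_pickle=True).item(); C=cloud(d,i)
g=p.astype(int); grey=((g.max(2)-g.min(2)<25)&(g.mean(2)<185)&(g.mean(2)>60))
near=(abs(C[...,0]-.572)<.075)&(abs(C[...,1]+.266)<.07)
t=C[(C[...,2]>.0)&(C[...,2]<.015)&near&(g.min(2)>195)]; print('tile z',np.median(t[:,2]))
for lo,hi in ((.019,.030),(.046,.056)):
    m=((C[...,2]>lo)&(C[...,2]<hi)&near).astype(np.uint8)
    n,l,s,_=cv2.connectedComponentsWithStats(m); k=1+s[1:,4].argmax(); P=C[l==k]
    print(lo,len(P),np.median(P[:,2]),rect(P))
m=(grey&near).astype(np.uint8); c=max(cv2.findContours(m,0,1)[0],key=cv2.contourArea)[:,0]
print('mask',rect(ray(c,i,.024)),cv2.boundingRect(c))
cr=p[100:280,230:420]; cv2.imwrite('pics/crop.png',cv2.resize(cr,None,fx=3,fy=3))
E
python3 m.py
```

```text
tile z 0.006405187242071786
0.019 3115 0.024471975644107635 (array([ 567.2, -267.1]), array([92.1, 62.1]), -28.3)
0.046 595 0.0501149183680345 (array([ 567.3, -267. ]), array([44.2, 18.2]), -28.5)
mask (array([ 329. , -327.5]), array([539.4, 132.6]), -75.7) (125, 320, 387, 78)
```

View pics/crop.png

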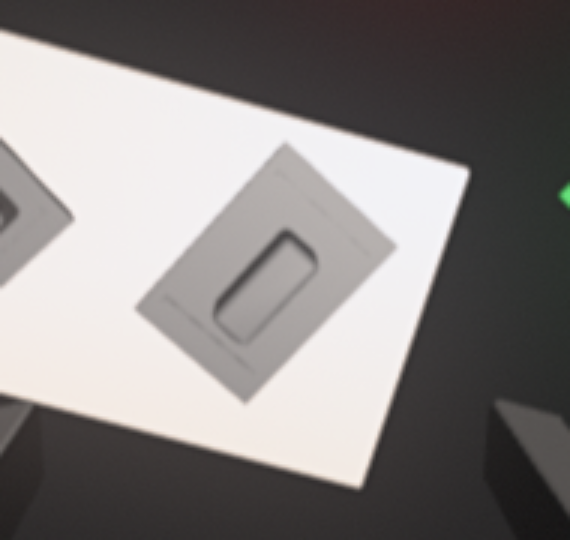

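The close crop confirms it: a grey plate 92 x 62 mm with a 44 x 18 mm rib, at (567.3, -267.0) and -28.4°. Next a rough holder pose from the existing views, to choose which way round to grip.

Run:
```python
from h import *
for n in ('side','scene'):
    d=np.load(n+'_d.npy'); C=cloud(d,cams.camera_info(n))
    near=(abs(C[...,0]-.567)<.13)&(abs(C[...,1]-.229)<.13)
    for lo,hi in ((.007,.014),(.031,.039),(.045,.058)):
        P=C[(C[...,2]>lo)&(C[...,2]<hi)&near]; print(n,lo,len(P),rect(P) if len(P) else '')
o=ctrl.get_obs(); print(o['ee_pos'],o['eef_rot'],o['force'])
c=np.array([.56725,-.26705]); y=o['eef_rot'][2]; dx=c-o['ee_pos'][:2]
print('tool dx,dy',1000*(dx@[np.cos(y),np.sin(y)]),1000*(dx@[np.sin(y),-np.cos(y)]),'turn z',y-np.radians(-28.4))
```

```text
side 0.007 2112 (array([569.2, 224.6]), array([190.5, 133.4]), -9.9)
side 0.031 344 (array([569.2, 226.2]), array([100.9,  65.6]), -10.0)
side 0.045 95 (array([569.5, 225.1]), array([100.6,  26.7]), -9.6)
scene 0.007 728 (array([573.5, 227. ]), array([195.2, 130.9]), -10.0)
scene 0.031 156 (array([574.8, 225.9]), array([103.2,  66.9]), -9.4)
scene 0.045 42 (array([573.9, 227.2]), array([104.7,  24.3]), -10.6)
[ 0.57179358 -0.26557289  0.20477566] [-3.14098161e+00  9.06228930e-04  2.46978042e-01] [-1.23991981 -0.29156025 -0.38906603]
tool dx,dy -4.766827556886353 0.3214991717581195 turn z 0.7426515492910726
```

Scaled: 135 mm / 500 = 0.27, 130 mm / 500 = 0.26, 0.743 rad / 2.0944 = 0.3548.

>>> arm_command(
  plan=[
    [[-0.004,0,0.03,0,0,0.0621,-1],[-0.0096,0.0006,0.08,0,0,0.1241,-1],[-0.0096,0.0006,0.13,0,0,0.1862,-1],[-0.0096,0.0006,0.17,0,0,0.2483,-1],[-0.0096,0.0006,0.21,0,0,0.3104,-1],[-0.0096,0.0006,0.24,0,0,0.3548,-1],[-0.0096,0.0006,0.26,0,0,0.3548,-1],[-0.0096,0.0006,0.27,0,0,0.3548,-1],[-0.0096,0.0006,0.27,0,0,0.3548,-1],[-0.0096,0.0006,0.27,0,0,0.3548,-1]],
  ],
  squeeze=50,
)

```text
time_s: 2.35
ee_pos: [0.5674, -0.2677, 0.0712]
eef_rot: [-3.142, -0.001, -0.496]
force: [0.1, 0.7, -0.1]
grip_width: 0.094
grip_force: 0.0
```

Run:
```python
from h import *
o=ctrl.get_obs(); print(o['time_s'],o['ee_pos'],o['eef_rot'],o['force'])
p,d,i=snap('wrist'); C=cloud(d,i)
near=(abs(C[...,0]-.567)<.06)&(abs(C[...,1]+.267)<.06)
for lo,hi in ((.019,.030),(.046,.056)):
    m=((C[...,2]>lo)&(C[...,2]<hi)&near).astype(np.uint8)
    n,l,s,_=cv2.connectedComponentsWithStats(m); k=1+s[1:,4].argmax(); P=C[l==k]
    print(lo,len(P),np.median(P[:,2]),rect(P))
```

```text
2.35 [ 0.56737526 -0.26768495  0.07123542] [-3.14159177e+00 -1.01755807e-03 -4.96177448e-01] [ 0.07798931  0.6883261  -0.11078675]
0.019 7194 0.024407368640019522 (array([ 567.5, -266.7]), array([92.7, 62.2]), -28.3)
0.046 1451 0.05009255928222567 (array([ 568.2, -267. ]), array([43.3, 17.5]), -28.0)
```

Scaled: 42 mm / 500 = 0.084, 35 mm / 500 = 0.07.

>>> arm_command(
  plan=[
    [[0,0,0.04,0,0,0,-1],[0,-0.001,0.07,0,0,0,-1],[0,-0.001,0.084,0,0,0,-1],[0,-0.001,0.084,0,0,0,-1],[0,-0.001,0.084,0,0,0,0],[0,-0.001,0.084,0,0,0,0.3],[0,-0.001,0.084,0,0,0,1],[0,-0.001,0.084,0,0,0,1],[0,-0.001,0.084,0,0,0,1],[0,-0.001,0.084,0,0,0,1],[0,-0.001,0.084,0,0,0,1],[0,-0.001,0.084,0,0,0,1]],
  ],
  squeeze=50,
)

```text
time_s: 3.6
ee_pos: [0.5675, -0.2668, 0.0285]
eef_rot: [-3.142, -0.0, -0.497]
force: [1.0, 0.4, 0.6]
grip_width: 0.0334
grip_force: 0.0
```

>>> arm_command(
  plan=[
    [[0,0,0,0,0,0,1],[0,0,0,0,0,0,1],[0,0,0,0,0,0,1],[0,0,0,0,0,0,1],[0,0,0,0,0,0,1],[0,0,0,0,0,0,1],[0,0,0,0,0,0,1]],
  ],
)

```text
time_s: 4.3
ee_pos: [0.5675, -0.2668, 0.0284]
eef_rot: [-3.142, 0.0, -0.497]
force: [0.3, -0.1, -0.1]
grip_width: 0.0178
grip_force: 50.0
```

Scaled: -220 mm / 500 = -0.44, -172 mm / 500 = -0.344, -0.26 rad / 2.0944 = -0.1241.

>>> arm_command(
  plan=[
    [[0,0,-0.03,0,0,0,1],[0,0,-0.1,0,0,0,1],[0,0,-0.19,0,0,0,1],[0,0,-0.28,0,0,0,1],[-0.032,-0.04,-0.33,0,0,-0.0143,1],[-0.088,-0.112,-0.344,0,0,-0.0334,1],[-0.144,-0.184,-0.344,0,0,-0.0525,1],[-0.2,-0.256,-0.344,0,0,-0.0716,1],[-0.256,-0.328,-0.344,0,0,-0.0907,1],[-0.312,-0.4,-0.344,0,0,-0.1098,1],[-0.344,-0.44,-0.344,0,0,-0.1241,1],[-0.344,-0.44,-0.344,0,0,-0.1241,1]],
  ],
)

```text
time_s: 5.5
ee_pos: [0.5207, 0.0112, 0.2017]
eef_rot: [-3.141, -0.001, -0.233]
force: [0.1, -0.6, -1.2]
grip_width: 0.0181
grip_force: 50.0
```

Scaled: -215 mm / 500 = -0.43, -200 mm / 500 = -0.4, -0.063 rad / 2.0944 = -0.0301.

>>> arm_command(
  plan=[
    [[-0.03,-0.07,0,0,0,-0.0048,1],[-0.068,-0.156,0,0,0,-0.0143,1],[-0.104,-0.242,0,0,0,-0.0239,1],[-0.14,-0.328,0,0,0,-0.0301,1],[-0.172,-0.4,0,0,0,-0.0301,1],[-0.186,-0.43,0,0,0,-0.0301,1],[-0.186,-0.43,0,0,0,-0.0301,1],[-0.186,-0.43,0,0,0,-0.0301,1],[-0.186,-0.43,0,0,0,-0.0301,1]],
  ],
)

```text
time_s: 6.4
ee_pos: [0.4819, 0.2381, 0.2007]
eef_rot: [3.142, -0.0, -0.176]
force: [-1.2, -0.2, -2.9]
grip_width: 0.0173
grip_force: 50.0
```

```bash
cat > m2.py <<'E'
from h import *
o=ctrl.get_obs(); print(o['time_s'],o['ee_pos'],o['eef_rot'],o['force'],o['qpos'][5])
p,d,i=snap('wrist'); cv2.imwrite('pics/w2.png',p); C=cloud(d,i)
near=(abs(C[...,0]-.57)<.11)&(abs(C[...,1]-.226)<.10)
for lo,hi in ((.007,.014),(.031,.039),(.048,.058),(.031,.058)):
    m=((C[...,2]>lo)&(C[...,2]<hi)&near); P=C[m]
    print(lo,len(P),np.median(P[:,2]),rect(P))
# held cover: plate top seen near tcp
R=np.linalg.norm(C[...,:2]-o['ee_pos'][:2],axis=-1)
P=C[(R<.07)&(abs(C[...,2]-o['ee_pos'][2]+.005)<.004)]; print('held',len(P),rect(P) if len(P) else '',np.median(P[:,2]))
E
python3 m2.py
```

```text
6.4 [0.48186476 0.2381307  0.20072177] [ 3.14150453e+00 -2.15543083e-04 -1.75771036e-01] [-1.18932578 -0.15679785 -2.88392631] 2.1375544286023813
0.007 11042 0.010297438689116145 (array([571.2, 226.4]), array([188.8, 130.3]), -9.7)
0.031 1575 0.035033298509278055 (array([570.3, 226.8]), array([89.6, 66.3]), -10.0)
0.048 253 0.052459083575016385 (array([570.6, 227. ]), array([99. , 23.8]), -10.3)
0.031 1980 0.0362034227367839 (array([570.6, 226.8]), array([99. , 66.3]), -10.1)
held 6469 (array([481.5, 237.1]), array([92.8, 62.2]), -10.1) 0.19670419891050756
```

View pics/w2.png

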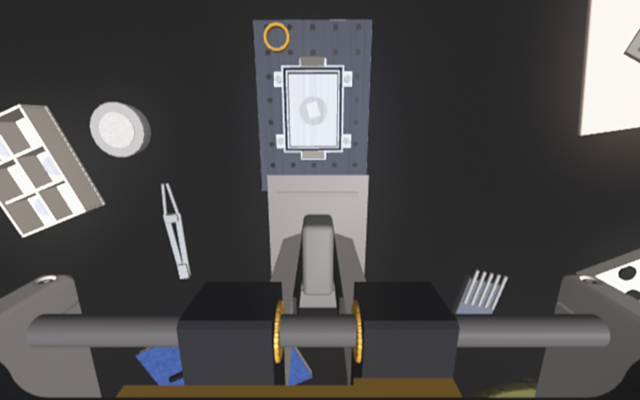

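The wrist view shows the empty holder with its seal at (313,109), clips at (313,62) and (313,155), and the held cover at (318,225), square with the fingers. Holder centre is (570.5, 226.8) at -10.0°, with sizes and heights as given. I'll move over it and hover.

Scaled: 105 mm / 500 = 0.21, -4.8 mm / 500 = -0.0096.

>>> arm_command(
  plan=[
    [[0.06,-0.002,0,0,0,0,1],[0.13,-0.006,0,0,0,0,1],[0.17,-0.008,0.04,0,0,0,1],[0.178,-0.0096,0.1,0,0,0,1],[0.178,-0.0096,0.16,0,0,0,1],[0.178,-0.0096,0.2,0,0,0,1],[0.178,-0.0096,0.21,0,0,0,1],[0.178,-0.0096,0.21,0,0,0,1],[0.178,-0.0096,0.21,0,0,0,1],[0.178,-0.0096,0.21,0,0,0,1]],
  ],
)

```text
time_s: 7.45
ee_pos: [0.5705, 0.2287, 0.0969]
eef_rot: [-3.141, -0.002, -0.174]
force: [0.3, -1.0, -1.8]
grip_width: 0.0178
grip_force: 50.0
```

```bash
cat > m3.py <<'E'
from h import *
o=ctrl.get_obs(); print(o['time_s'],o['ee_pos'],o['eef_rot'],o['force'])
for n in ('wrist','side'):
    p,d,i=snap(n); cv2.imwrite(f'pics/{n}3.png',p); C=cloud(d,i); z=o['ee_pos'][2]-.0044
    R=np.linalg.norm(C[...,:2]-o['ee_pos'][:2],axis=-1)
    P=C[(R<.062)&(abs(C[...,2]-z)<.003)]; print(n,'held',len(P),rect(P),np.median(P[:,2]))
    near=(abs(C[...,0]-.57)<.12)&(abs(C[...,1]-.226)<.10); P=C[(abs(C[...,2]-.0105)<.0035)&near]; print('plate',len(P),rect(P))
i=cams.camera_info('side'); u,v=proj([.57,.227,.06],i)[0].astype(int); p=p[v-75:v+75,u-100:u+100]; cv2.imwrite('pics/s3c.png',cv2.resize(p,None,fx=4,fy=4))
E
python3 m3.py
```

```text
7.45 [0.57049209 0.22871238 0.09690848] [-3.14062314e+00 -1.85765835e-03 -1.74360282e-01] [ 0.33302105 -0.968825   -1.8136184 ]
wrist held 6456 (array([569.9, 227.8]), array([92.8, 62.3]), -10.0) 0.09286421822523526
plate 13549 (array([581.3, 224.9]), array([168.6, 130.4]), -9.8)
side held 516 (array([568.9, 225.6]), array([93.6, 64.6]), -10.5) 0.09445311218294561
plate 1969 (array([569.3, 225. ]), array([191. , 131.8]), -9.7)
```

View pics/s3c.png

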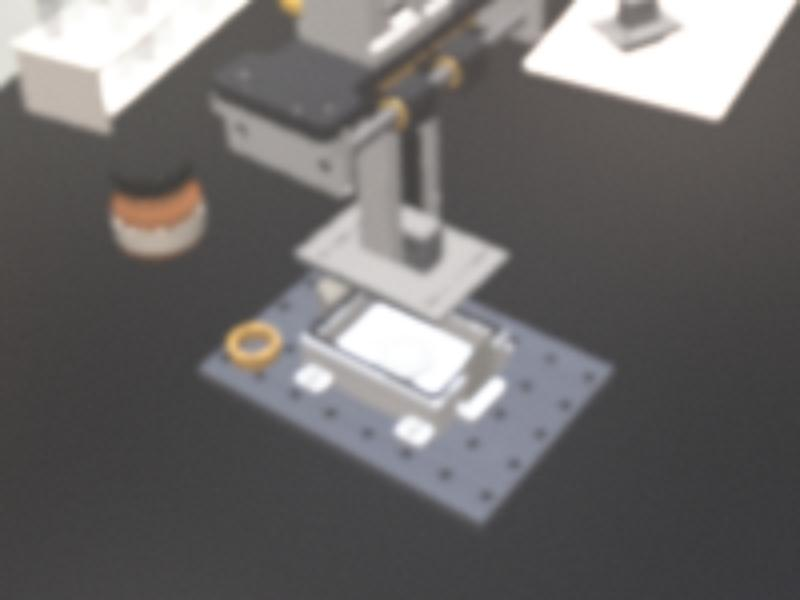

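The side crop shows the cover level and square over the open holder, plate centre near (403,255) above the cavity at (405,350). Wrist and side views agree it needs a shift of about (+0.5, -0.7) mm. I'll lower to just above the clips.

Scaled: 38 mm / 500 = 0.076, 37 mm / 500 = 0.074.

>>> arm_command(
  plan=[
    [[0.0012,0.0012,0.01,0,0,0,1],[0.0012,0.0012,0.03,0,0,0,1],[0.0012,0.0012,0.048,0,0,0,1],[0.0012,0.0012,0.064,0,0,0,1],[0.0012,0.0012,0.074,0,0,0,1],[0.0012,0.0012,0.076,0,0,0,1],[0.0012,0.0012,0.076,0,0,0,1],[0.0012,0.0012,0.076,0,0,0,1]],
  ],
  squeeze=60,
)

```text
time_s: 8.35
ee_pos: [0.5705, 0.2281, 0.0578]
eef_rot: [-3.141, -0.0, -0.174]
force: [-0.3, 0.2, -0.8]
grip_width: 0.0178
grip_force: 60.0
```

```bash
python3 m3.py; python3 -c "
from h import *
i=cams.camera_info('side');p=cv2.imread('pics/side3.png');u,v=proj([.57,.227,.06],i)[0].astype(int);print(ctrl.get_obs()['moment'])"
```

```text
8.35 [0.57051733 0.22805748 0.05776779] [-3.14134005e+00 -3.53810014e-04 -1.74202098e-01] [-0.26191472  0.15402796 -0.80144978]
wrist held 6858 (array([570.4, 227. ]), array([100.7,  62.2]), -10.0) 0.053720684858430415
plate 18547 (array([577.1, 225.5]), array([177. , 130.4]), -9.6)
side held 480 (array([569.8, 225.1]), array([100.9,  64.3]), -9.6) 0.05530521636984154
plate 1954 (array([569.7, 224.4]), array([191.6, 132.6]), -10.0)
[0.06210191 0.05644275 0.00533536]
```

>>> arm_command(
  plan=[
    [[0,0,0.002,0,0,0,1],[0,0,0.005,0,0,0,1],[0,0,0.008,0,0,0,1],[0,0,0.01,0,0,0,1],[0,0,0.012,0,0,0,1],[0,0,0.014,0,0,0,1],[0,0,0.014,0,0,0,1],[0,0,0.014,0,0,0,1]],
  ],
)

```text
time_s: 9.25
ee_pos: [0.5706, 0.2281, 0.0508]
eef_rot: [-3.141, -0.001, -0.174]
force: [0.1, 0.3, 5.7]
grip_width: 0.0174
grip_force: 60.0
```

>>> arm_command(
  plan=[
    [[0,0,0.002,0,0,0,1],[0,0,0.004,0,0,0,1],[0,0,0.006,0,0,0,1],[0,0,0.006,0,0,0,1]],
  ],
)

```text
time_s: 9.65
ee_pos: [0.5704, 0.2281, 0.0474]
eef_rot: [-3.141, -0.0, -0.174]
force: [2.2, 2.3, 3.2]
grip_width: 0.0177
grip_force: 60.0
```

Scaled: 2 mm / 500 = 0.004, 1.5 mm / 500 = 0.003.

>>> arm_command(
  plan=[
    [[0,0,0.001,0,0,0,1],[0,0,0.002,0,0,0,1],[0,0,0.003,0,0,0,1],[0,0,0.004,0,0,0,1],[0,0,0.004,0,0,0,1],[0,0,0.004,0,0,0,1]],
  ],
)

```text
time_s: 10.25
ee_pos: [0.5702, 0.228, 0.0454]
eef_rot: [3.141, 0.0, -0.174]
force: [-1.0, 0.4, 3.8]
grip_width: 0.0175
grip_force: 60.0
```

>>> arm_command(
  plan=[
    [[0,0,0.001,0,0,0,1],[0,0,0.002,0,0,0,1],[0,0,0.003,0,0,0,1],[0,0,0.003,0,0,0,1],[0,0,0.003,0,0,0,1]],
  ],
)

```text
time_s: 10.75
ee_pos: [0.5703, 0.228, 0.0444]
eef_rot: [3.141, 0.0, -0.174]
force: [-4.5, -1.7, 9.4]
grip_width: 0.0177
grip_force: 60.0
```

Scaled: 0.6 mm / 500 = 0.0012, 0.3 mm / 500 = 0.0006.

>>> arm_command(
  plan=[
    [[0,0,0.0006,0,0,0,1],[0,0,0.0012,0,0,0,1],[0,0,0.0012,0,0,0,1],[0,0,0.0012,0,0,0,1]],
  ],
)

```text
time_s: 11.15
ee_pos: [0.5703, 0.228, 0.0444]
eef_rot: [3.142, 0.0, -0.174]
force: [-8.6, -1.7, 14.9]
grip_width: 0.0175
grip_force: 60.0
```

Scaled: -0.3 mm / 500 = -0.0006, 0.2 mm / 500 = 0.0004.

>>> arm_command(
  plan=[
    [[-0.0006,0,0.0004,0,0,0,1],[-0.0006,0,0.0004,0,0,0,1],[-0.0006,0,0.0004,0,0,0,1]],
  ],
)

```text
time_s: 11.45
ee_pos: [0.5702, 0.228, 0.0444]
eef_rot: [-3.141, -0.001, -0.174]
force: [-6.8, -2.5, 15.8]
grip_width: 0.0175
grip_force: 60.0
```

Run:
```python
from h import *
F=[]
for n in ('wrist','side','wrist'):
    p,d,i=snap(n); o=ctrl.get_obs(); print(o['time_s'],o['ee_pos'].round(4),o['force'].round(1)); C=cloud(d,i)
    near=(abs(C[...,0]-.57)<.07)&(abs(C[...,1]-.227)<.06)
    for lo,hi in ((.036,.044),(.047,.058)):
        P=C[(C[...,2]>lo)&(C[...,2]<hi)&near]; print(n,lo,len(P),np.median(P[:,2]),rect(P))
    if n=='wrist': u,v=proj([.57,.227,.04],i)[0].astype(int); w=p
cv2.imwrite('pics/w4c.png',cv2.resize(w[max(v-110,0):v+90,u-100:u+100],None,fx=3,fy=3))
```

```text
11.5 [0.5703 0.228  0.0444] [-6.4 -2.4 16.3]
wrist 0.036 6342 0.0403856974876117 (array([572.4, 226.5]), array([96.7, 62.3]), -10.0)
wrist 0.047 811 0.05205892227369038 (array([572.5, 226.4]), array([96.4, 40.9]), -10.0)
11.55 [0.5703 0.228  0.0444] [-6.6 -2.5 15.4]
side 0.036 607 0.04222459562327796 (array([569. , 225.4]), array([99.8, 66. ]), -10.8)
side 0.047 116 0.05285268956477934 (array([569.4, 225.8]), array([102.2,  40.1]), 0.6)
11.6 [0.5703 0.228  0.0444] [-7.8 -2.  16.4]
wrist 0.036 6325 0.040395136049573566 (array([572.1, 226.2]), array([97., 63.]), -10.0)
wrist 0.047 821 0.052133810640237255 (array([572.4, 226.5]), array([96.9, 41.7]), -9.9)
```

View pics/w4c.png

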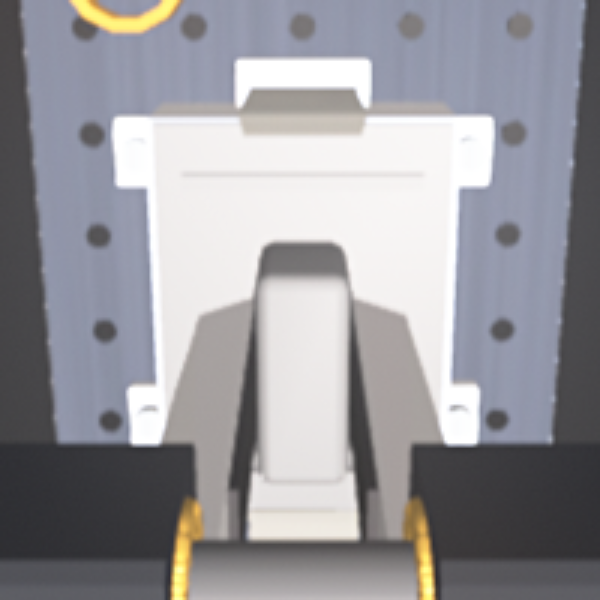

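The +x clip's nose at (303,110) is over the cover's end. The cover is level, with its plate top at 40.4 mm (home is 40 mm, and the camera reads about 0.4 mm high). The tool has stopped hard at home with about 16 N, twice the seal force. Handing in while still pressing.

```bash
python3 -c "
from station import ctrl
print(ctrl.hand_in())"
```

```text
the job is handed in; nothing more can be done
None
```

The larger grey cover is on the holder, pressed fully home on its seal and still held down with about 16 N, and the job is handed in. I saw the +x clip over its end; the -x clip was hidden by the gripper, and I take it as snapped because the cover sits level and at home height.

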